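# Clamp the tea brick for chipping

### The job

Two small screw clamps stand on the tray, and one has the brick of tea lying under its foot. Turn that clamp's T-handle clockwise until you feel the resistance rise and the brick is firmly clamped, stop there before the brick is crushed, and let go.

Things in the scene. Friction and masses are not known exactly. Their poses are not given: they have to be found in the camera images.
- screw_bar (a point): Centre of the T-handle's aluminium crossbar (90 long, 14 wide, 16 mm high, flat sides, level) on the clamp with the tea brick; x along the bar, z up. The screw's upright axis passes through it. Below is a 12 mm stem, then the clamp's arm 42 mm down. Stays 154 mm above the table as it turns. The clamp (150 x 110 mm wooden base) is fixed; the other, identical clamp is empty.
- screw (a joint): That T-handle's angle, rad, clockwise from above positive; starts 0.15 to 0.6, stop at 2.6. Lowers the foot 4 mm per rad. Turning takes about 0.25 N m; from about 0.9 the foot meets the brick and this climbs 0.3 N m per rad, the clamping force 8 N per 0.1 rad. 1.2 to 1.7 is firmly clamped; 2.1 crushes the brick. Stays where it is left.
- foot: The clamp's round foot under its arm, on the screw's axis: 32 mm across, 10 mm thick, rubber faced, slightly springy. Comes down on the brick as the T-handle turns clockwise. Its origin is on the screw's axis, near the underside of the clamp's base (about 60 mm below the foot's face).
- brick: The tea brick, dark and scored like chocolate, 60 x 90 x 35 mm (x, y, z), about 0.22 kg, lying loose on the clamp's base under the foot. Origin at the centre of its underside. It is to stay there.
There are look-alikes about, which are no part of the job. Leave any pink or purple look-alike of the part that bears screw_bar alone.

How it is judged:
By the outcome, as a careful person would: the job done as asked, in the order asked, and still so for the second after the job is handed in, with the robot touching nothing.
It also fails if it takes over 37 s, if anything falls off the work surface, if the arm or the gripper's body presses on something with over 40 N, if the wrist force passes 120 N, or if a joint passes its speed limit or range.

### The arm

A 6-joint arm with a two-finger parallel gripper is mounted at the origin on the work surface. World frame = base frame: x ahead of the robot, y to its left, z up, the work surface at z = 0. Lengths are in mm, angles in rad, forces in N, time in s.
With the tool pointing down it reaches from about 275 to 750 mm from the base axis. Payload 10.2 kg.
Tool frame: the origin (TCP) lies at the very end of the fingers, on their centre line; the grasp point (between the pads) lies 19 mm behind it; z points along the fingers, y is the line along which they close (so a half turn about z gives the same grasp; the last joint's range is limited). The gripper opens to 85 mm and grips with 20 to 120 N. Pads are 22 mm wide; open, the fingers measure 114 mm over their backs; the gripper's body (76 mm by 85 mm) begins 54 mm behind the grasp point. The pads swing forward as they close: fully open they stand 13 mm farther back than shut.
Start: joints at [-1.551, 0.313, 1.498, -0, 1.331, -0.223], TCP at [126.208, -509.61, 231.294] pointing down, gripper open.
Joint ranges: [-2.94, 2.94], [-0.97, 2.17], [0.19, 2.56], [-1.23, 4.37], [0.02, 3.11], [-2.88, 2.88]. Speed limits (rad/s): [2.39, 2.39, 3.01, 3.14, 3.14, 3.14].

### API

Orientations are given as a unit quaternion [w, x, y, z].
In Python, from rig import monitor, eyes, job gives the robot as it stands. The module is installed in compiled form; this text tells all that it offers.
- The arm moves only by the tool send_rows, never from a script. Its argument "targets" is one flat list of numbers, 7 for each row, row after row: the turn, a rotation vector about the tool's x, y, z in degrees, then the shift along the tool's x, y, z in units of 60 mm (1.0 is 60 mm), then the opening, from -1 (shut) to 1 (fully open), so that 0 is half open. A call has 1 to 5 rows; each row shifts and turns the commanded pose from where the row before left it, along the tool's axes as they then stand; what a row does not reach is not made up. A row lasts 1/8 s, in which the tool goes at most 62.5 mm and 10.7 degrees, less where a joint would pass 70% of its speed; a pose out of reach is approached as far as the arm can. A call is refused whole if a number of a shift passes 1 or a number of a turn 10.7, either way. A call with a gripper value outside its range is refused whole. The fingers move at their own pace and stop on an object; "newtons" is the grip in N (left out, the last holds). Time passes only in rows, so rows that do not move let the fingers close. It gives the time, the measured TCP pose, the force, the opening and the grip force at its end, in the units of the state.
- monitor.sense(): the state, without advancing time (a new reading comes with each control period).
- eyes.capture(name): name is "scene" or "top" or "wrist"; returns a dict with "img" (420x560x3 uint8, red, green, blue), "K" (3x3 intrinsics, pixels), "R" (3x3) and "t" (3): a world point X has camera coordinates R X + t. Camera axes: x right, y down, z forward; pixel columns grow to the right and rows downward; lengths in mm; the calibration is good to about 2 mm. A picture is of the moment at which its call begins. There is no depth.
- job.finish_job(): hands the job in; it is judged then, once.
The state is a dict: "time_s": time; "joints": joint angles; "dq": joint speeds; "tau": joint torques, N m; "eef_pos": TCP position; "ee_rot": TCP orientation; "force": force on the tool from outside, world axes, zero at the start; "wrist_torque": the same for the moment, N m; "grip_width": opening from 0.0 (shut) to 1.0 (fully open); "grip_force": force on a finger pad.
Only numpy, scipy, OpenCV 4.12 (cv2) and the standard library are available. Lean on these libraries where they do the work, as an engineer would, in place of code of your own. Each camera call takes 0.05 s, during which the arm holds its last target. There are 200 camera calls.

## Working session

There is one attempt and no reset: what is moved stays moved. The work goes in short steps, Python scripts to look and compute and a tool call to move; the robot and the scene stay as the last step left them, time stands still between calls to the robot, and variables do not carry over. Pictures are saved under pics/ and viewed, at most 10 in all, crops included, and the job is handed in when it is done.

Besides the shell and the picture viewer there is one more tool, called after ">>>" as name(argument=value, ...), one argument or row to a line, values as JSON. send_rows: Moves the arm, as the interface text tells. Its arguments: {"type":"object","properties":{"targets":{"type":"array","items":{"type":"number"}},"newtons":{"type":"number"}},"required":["targets"]}

```bash
mkdir -p pics; python3 - <<'E'
from rig import monitor, eyes, job
import cv2,numpy as np,pickle
d={}
for n in("scene","top"):
    c=eyes.capture(n);d[n]=c
    cv2.imwrite(f"pics/{n}1.png",c["img"][:,:,::-1])
pickle.dump(d,open("cap1.pkl","wb"))
for n in d: print(n,d[n]["K"].tolist(),(-d[n]["R"].T@d[n]["t"]).round(1))
s=monitor.sense();print(s)
E
```

```text
scene [[382.22546593481735, 0.0, 282.44491645218505], [0.0, 382.22546593481735, 210.97369847886142], [0.0, 0.0, 1.0]] [1199.2 -119.3  739. ]
top [[459.7747403995006, 0.0, 281.62813819450207], [0.0, 459.7747403995006, 213.41933751750247], [0.0, 0.0, 1.0]] [ 313.2 -172.4 1352.1]
{'time_s': 0.1, 'joints': array([-1.55139854e+00,  3.13368487e-01,  1.49837742e+00,  2.18062501e-05,
        1.33101991e+00, -2.23380526e-01]), 'dq': array([-0.00133678, -0.0011287 , -0.00120632, -0.00068193, -0.00052473,
        0.00070193]), 'tau': array([ 2.70466116e-03, -4.12900651e+01, -2.60146576e+01, -2.65128656e-04,
        2.93164790e-03, -1.36476712e-05]), 'eef_pos': array([ 126.20891935, -509.35630421,  230.79924827]), 'ee_rot': array([-5.82455912e-04,  9.92641522e-01,  1.21088663e-01,  7.02573146e-05]), 'force': array([-0.02695736,  0.52509396, -0.07635483]), 'wrist_torque': array([-0.02544895, -0.01189047,  0.00111358]), 'grip_force': 0.0, 'grip_width': 0.9987923912659978}
```

View pics/scene1.png

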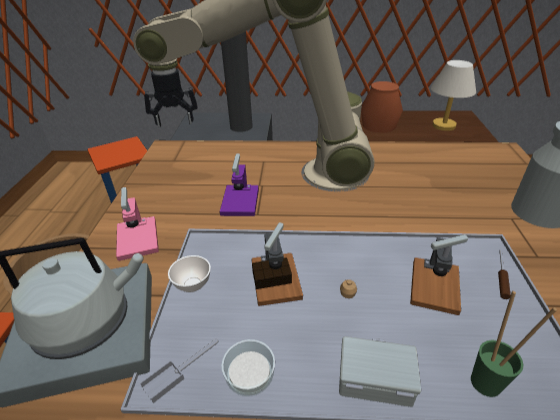

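View pics/top1.png

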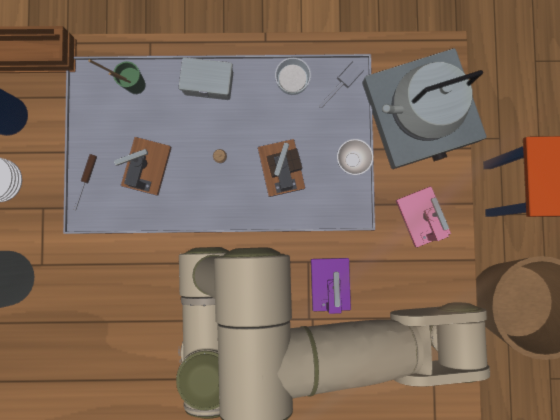

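The brick's clamp is at about (281,168) in top and (275,265) in scene. Its grey bar runs from (287,145) to (277,176) in top. The other wooden clamp, at (147,165), is empty. The pink and purple look-alikes are at (425,215) and (331,285).

```bash
cat > h.py <<'E'
import numpy as np
def ray(c,p,z):
    d=c["R"].T@np.linalg.inv(c["K"])@np.array([p[0],p[1],1.]);o=-c["R"].T@c["t"]
    return o+d*(z-o[2])/d[2]
def proj(c,X):
    q=c["K"]@(c["R"]@np.asarray(X,float)+c["t"]);return q[:2]/q[2]
E
python3 - <<'E'
import pickle,cv2,numpy as np
from h import *
d=pickle.load(open("cap1.pkl","rb"))
out=[]
for n,(x0,y0,x1,y1) in dict(top=(255,130,310,200),scene=(245,215,310,305)).items():
    im=d[n]["img"][y0:y1,x0:x1]
    hsv=cv2.cvtColor(im,cv2.COLOR_RGB2HSV)
    m=((hsv[...,1]<45)&(hsv[...,2]>110)).astype(np.uint8)
    k,l,st,ce=cv2.connectedComponentsWithStats(m)
    for i in range(1,k):
        if st[i,4]>30:
            ys,xs=np.where(l==i);r=cv2.minAreaRect(np.c_[xs+x0,ys+y0].astype(np.float32))
            print(n,st[i],r,[ray(d[n],p,154).round(0).tolist() for p in [r[0]]], [ray(d[n],p,162).round(0)[:2].tolist() for p in cv2.boxPoints(r)])
    f=cv2.resize(im[:,:,::-1],None,fx=6,fy=6,interpolation=cv2.INTER_CUBIC)
    g=cv2.resize(m*255,None,fx=6,fy=6,interpolation=0)
    out.append(cv2.copyMakeBorder(np.vstack([f])[:540],0,540-min(540,f.shape[0]),0,0,cv2.BORDER_CONSTANT))
cv2.imwrite("pics/crop1.png",np.hstack(out))
E
```

```text
top [   0    0   55   70 1878] ((282.0, 164.5), (69.0, 54.0), 90.0) [[519.0, -183.0, 154.0]] [[609.0, -114.0], [608.0, -255.0], [426.0, -252.0], [428.0, -112.0]]
top [ 20  13  14  33 165] ((280.9964904785156, 158.67745971679688), (4.964148044586182, 33.52500534057617), 17.818891525268555) [[534.0, -181.0, 154.0]] [[493.0, -161.0], [577.0, -189.0], [573.0, -201.0], [489.0, -173.0]]
scene [   0    8   65   82 2391] ((277.0, 263.5), (81.0, 64.0), 90.0) [[621.0, -168.0, 154.0]] [[497.0, -252.0], [493.0, -99.0], [734.0, -101.0], [738.0, -222.0]]
scene [37 15 28  3 50] ((295.5, 231.0), (27.07085418701172, 1.5854946374893188), 3.3664605617523193) [[514.0, -131.0, 154.0]] [[524.0, -162.0], [518.0, -162.0], [522.0, -99.0], [528.0, -100.0]]
```

View pics/crop1.png

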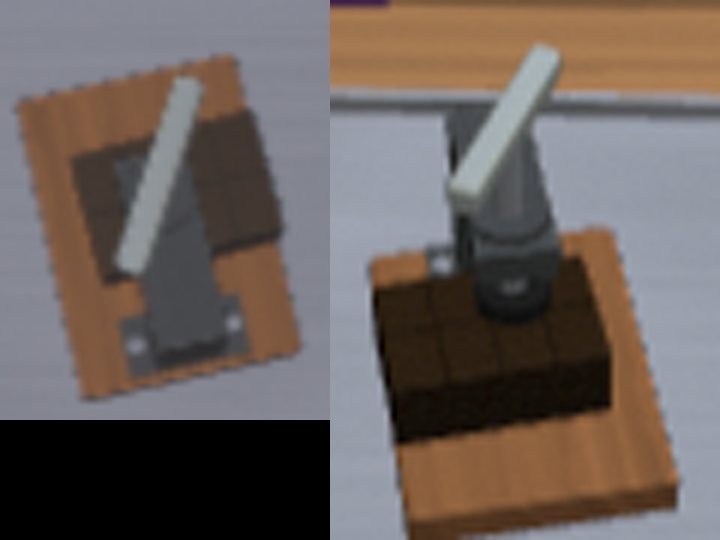

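>>> send_rows(
  targets=[0,0,0,0.79,-0.3685,0,1,0,0,0,0.79,-0.3685,0,1,0,0,0,0.79,-0.3685,0,1,0,0,0,0.79,-0.3685,0,1,0,0,0,0.79,-0.3685,0,1],
)

```text
time_s: 0.72
eef_pos: [330.8, -344.0, 231.2]
ee_rot: [-0.0, 0.993, 0.121, -0.0]
force: [0.3, -1.2, -0.8]
grip_width: 1.0
grip_force: 0.0
```

>>> send_rows(
  targets=[0,0,0,0.79,-0.3685,0,1,0,0,0,0.79,-0.3685,0,1,0,0,0,0.79,-0.3685,0,1,0,0,0,0.79,-0.3685,0,1,0,0,0,0.79,-0.3685,0,1],
)

```text
time_s: 1.35
eef_pos: [534.3, -179.7, 231.0]
ee_rot: [-0.0, 0.993, 0.121, -0.0]
force: [0.7, -0.4, -0.4]
grip_width: 1.0
grip_force: 0.0
```

>>> send_rows(
  targets=[0,0,-10.55,0,0,0,1,0,0,-10.55,0,0,0,1,0,0,-10.55,0,0,0,1,0,0,-10.55,0,0,0,1,0,0,-10.55,0,0,0,1],
)

```text
time_s: 1.98
eef_pos: [533.0, -180.9, 230.9]
ee_rot: [-0.0, 0.834, 0.552, -0.0]
force: [0.4, -0.1, -0.6]
grip_width: 0.999
grip_force: 0.0
```

>>> send_rows(
  targets=[0,0,-10.55,0,0,0,1,0,0,-10.55,0,0,0,1,0,0,-10.55,0,0,0,1,0,0,-10.55,0,0,0,1,0,0,-10.55,0,0,0,1],
)

```text
time_s: 2.6
eef_pos: [533.0, -180.9, 230.9]
ee_rot: [-0.0, 0.502, 0.865, 0.0]
force: [-0.3, -1.0, 0.3]
grip_width: 1.003
grip_force: 0.0
```

>>> send_rows(
  targets=[0,0,-10.55,0,0,0,1,0,0,-10.55,0,0,0,1,0,0,-10.55,0,0,0,1,0,0,-10.55,0,0,0,1,0,0,0,0,0,0,1],
)

```text
time_s: 3.22
eef_pos: [533.0, -181.0, 231.0]
ee_rot: [-0.0, 0.161, 0.987, 0.0]
force: [-0.8, 0.1, -0.7]
grip_width: 0.998
grip_force: 0.0
```

```bash
cat >> h.py <<'E'
from scipy.spatial.transform import Rotation as Ro
def pose(s):
    w,x,y,z=s["ee_rot"];M=Ro.from_quat([x,y,z,w]).as_matrix()
    return s["eef_pos"].round(1),round(np.degrees(np.arctan2(M[1,0],M[0,0])),2),M
E
python3 - <<'E'
import pickle,cv2,numpy as np
from rig import eyes,monitor
from h import *
d=pickle.load(open("cap1.pkl","rb"))
print(proj(d["scene"],[533,-181,162]),proj(d["scene"],[575,-195,162]),proj(d["scene"],[491,-167,162]))
s=monitor.sense();p=pose(s);print(p[:2],p[2].round(3).tolist(),s["joints"].round(2),s["time_s"],s["force"],s["wrist_torque"])
c=eyes.capture("wrist");pickle.dump(c,open("w1.pkl","wb"))
print([proj(c,X).round() for X in([533,-181,162],[575,-195,162],[491,-167,162])])
cv2.imwrite("pics/w1.png",c["img"][:,:,::-1])
E
```

```text
[273.64023396 233.42754256] [266.11699178 245.69357479] [280.62689286 222.03636555]
(array([ 533., -181.,  231.]), np.float64(161.52)) [[-0.948, 0.317, -0.001], [0.317, 0.948, 0.0], [0.001, 0.0, -1.0]] [-0.54  0.4   1.38  0.    1.36 -1.78] 3.225 [-0.83633234  0.13844521 -0.66906072] [-0.02599674 -0.05055069  0.03933371]
[array([284., 229.]), array([284., 283.]), array([284., 168.])]
```

View pics/w1.png

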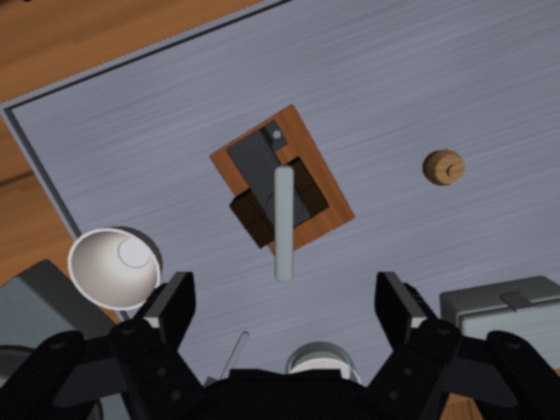

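The wrist view shows the bar upright at column 284, rows 166–282. That matches the prediction (168–283), so I'm descending to grip.

>>> send_rows(
  targets=[0,0,0,0,0,0.4,1,0,0,0,0,0,0.4,1,0,0,0,0,0,0.4,1,0,0,0,0,0,0.4,1,0,0,0,0,0,0,0],
)

```text
time_s: 3.9
eef_pos: [532.4, -180.6, 133.9]
ee_rot: [-0.002, 0.161, 0.987, 0.001]
force: [-0.1, -0.2, 0.6]
grip_width: 0.814
grip_force: 0.0
```

>>> send_rows(
  targets=[0,0,0,0,0,0,-1,0,0,0,0,0,0,-1,0,0,0,0,0,0,-1,0,0,0,0,0,0,-1,0,0,0,0,0,0,-1],
  newtons=80,
)

```text
time_s: 4.53
eef_pos: [533.2, -181.9, 136.3]
ee_rot: [0.001, 0.16, 0.987, -0.001]
force: [-3.0, -3.2, 4.5]
grip_width: 0.146
grip_force: 78.5
```

```bash
cat > st.py <<'E'
from rig import monitor
from h import *
s=monitor.sense();p=pose(s);print(s["time_s"],p[0],p[1],s["force"].round(2),s["wrist_torque"].round(3),round(s["grip_force"],1),round(s["grip_width"],3),"q6",s["joints"][5].round(3),"tau6",s["tau"][5].round(3))
E
python3 st.py
```

```text
4.525 [ 533.2 -181.9  136.3] 161.58 [-2.99 -3.2   4.45] [-0.572  0.54   0.018] 78.5 0.146 q6 -1.785 tau6 -0.041
```

>>> send_rows(
  targets=[0,0,2,0,0,0,-1,0,0,2,0,0,0,-1,0,0,2,0,0,0,-1,0,0,2,0,0,0,-1,0,0,2,0,0,0,-1],
)

```text
time_s: 5.15
eef_pos: [533.2, -182.0, 136.2]
ee_rot: [0.001, 0.246, 0.969, -0.001]
force: [-4.1, -5.1, 4.9]
grip_width: 0.146
grip_force: 78.5
```

```bash
python3 st.py
```

```text
5.15 [ 533.2 -182.   136.2] 151.55 [-4.07 -5.09  4.88] [-0.564  0.51   0.274] 78.5 0.146 q6 -1.61 tau6 -0.127
```

>>> send_rows(
  targets=[0,0,2,0,0,0,-1,0,0,2,0,0,0,-1,0,0,2,0,0,0,-1,0,0,2,0,0,0,-1,0,0,2,0,0,0,-1],
)

```text
time_s: 5.78
eef_pos: [533.1, -182.1, 136.2]
ee_rot: [0.001, 0.329, 0.944, -0.001]
force: [-3.3, -5.1, 4.2]
grip_width: 0.146
grip_force: 78.5
```

```bash
python3 st.py
```

```text
5.775 [ 533.1 -182.1  136.2] 141.55 [-3.29 -5.13  4.25] [-0.655  0.59   0.257] 78.5 0.146 q6 -1.435 tau6 -0.127
```

>>> send_rows(
  targets=[0,0,2,0,0,0,-1,0,0,2,0,0,0,-1,0,0,2,0,0,0,-1,0,0,2,0,0,0,-1,0,0,2,0,0,0,-1],
)

```text
time_s: 6.4
eef_pos: [533.1, -182.1, 136.2]
ee_rot: [0.001, 0.41, 0.912, -0.001]
force: [-4.6, -4.1, 5.1]
grip_width: 0.149
grip_force: 78.5
```

```bash
python3 st.py
```

```text
6.4 [ 533.1 -182.1  136.2] 131.56 [-4.61 -4.09  5.1 ] [-0.733  0.643  0.258] 78.5 0.149 q6 -1.261 tau6 -0.076
```

>>> send_rows(
  targets=[0,0,2,0,0,0,-1,0,0,2,0,0,0,-1,0,0,2,0,0,0,-1],
)

```text
time_s: 6.78
eef_pos: [533.0, -182.1, 136.2]
ee_rot: [0.001, 0.457, 0.889, -0.001]
force: [-4.1, -4.8, 4.1]
grip_width: 0.15
grip_force: 78.5
```

```bash
python3 st.py
```

```text
6.775 [ 533.  -182.1  136.2] 125.56 [-4.13 -4.84  4.13] [-0.742  0.613  0.343] 78.5 0.15 q6 -1.156 tau6 -0.046
```

>>> send_rows(
  targets=[0,0,2,0,0,0,-1,0,0,2,0,0,0,-1,0,0,2,0,0,0,-1],
)

```text
time_s: 7.15
eef_pos: [533.0, -182.2, 136.3]
ee_rot: [0.001, 0.503, 0.864, -0.001]
force: [-4.7, -5.8, 4.4]
grip_width: 0.147
grip_force: 78.6
```

```bash
python3 st.py
```

```text
7.15 [ 533.  -182.2  136.3] 119.57 [-4.72 -5.79  4.37] [-0.721  0.679  0.337] 78.6 0.147 q6 -1.051 tau6 -0.016
```

>>> send_rows(
  targets=[0,0,2,0,0,0,-1,0,0,2,0,0,0,-1],
)

```text
time_s: 7.4
eef_pos: [533.0, -182.2, 136.3]
ee_rot: [0.001, 0.533, 0.846, -0.001]
force: [-5.3, -5.5, 4.7]
grip_width: 0.149
grip_force: 78.6
```

```bash
python3 st.py
```

```text
7.4 [ 533.  -182.2  136.3] 115.57 [-5.34 -5.54  4.67] [-0.789  0.703  0.308] 78.6 0.149 q6 -0.982 tau6 0.004
```

>>> send_rows(
  targets=[0,0,2,0,0,0,-1,0,0,2,0,0,0,-1],
)

```text
time_s: 7.65
eef_pos: [532.9, -182.2, 136.2]
ee_rot: [0.001, 0.562, 0.827, -0.001]
force: [-4.8, -5.4, 4.6]
grip_width: 0.142
grip_force: 78.6
```

```bash
python3 st.py
```

```text
7.65 [ 532.9 -182.2  136.2] 111.57 [-4.8  -5.43  4.55] [-0.774  0.757  0.384] 78.6 0.142 q6 -0.912 tau6 0.025
```

>>> send_rows(
  targets=[0,0,2,0,0,0,-1],
)

```text
time_s: 7.78
eef_pos: [532.9, -182.2, 136.3]
ee_rot: [0.001, 0.577, 0.817, -0.001]
force: [-5.6, -5.5, 5.4]
grip_width: 0.149
grip_force: 78.6
```

```bash
python3 st.py
```

```text
7.775 [ 532.9 -182.2  136.3] 109.57 [-5.61 -5.53  5.43] [-0.799  0.748  0.398] 78.6 0.149 q6 -0.877 tau6 0.034
```

>>> send_rows(
  targets=[0,0,2,0,0,0,-1],
)

```text
time_s: 7.9
eef_pos: [532.9, -182.2, 136.2]
ee_rot: [0.001, 0.591, 0.807, -0.001]
force: [-5.1, -6.6, 5.0]
grip_width: 0.146
grip_force: 78.6
```

```bash
python3 st.py
```

```text
7.9 [ 532.9 -182.2  136.2] 107.57 [-5.12 -6.58  5.01] [-0.827  0.798  0.427] 78.6 0.146 q6 -0.842 tau6 0.045
```

The torque has risen from 0.26 to about 0.41 N m, which puts the screw near 1.45 rad. Releasing and retreating.

>>> send_rows(
  targets=[0,0,0,0,0,0,-1,0,0,0,0,0,0,0.5,0,0,0,0,0,0,0.5,0,0,0,0,0,0,0.5,0,0,0,0,0,0,0.5],
)

```text
time_s: 8.52
eef_pos: [533.2, -180.9, 135.3]
ee_rot: [-0.0, 0.59, 0.807, 0.0]
force: [-0.3, 0.6, 0.4]
grip_width: 0.754
grip_force: 0.0
```

>>> send_rows(
  targets=[0,0,0,0,0,-0.4,0.5,0,0,0,0,0,-0.4,0.5,0,0,0,0,0,-0.4,0.5,0,0,0,0,0,-0.4,0.5,0,0,0,0,0,-0.4,0.5],
)

```text
time_s: 9.15
eef_pos: [533.1, -180.9, 256.1]
ee_rot: [-0.0, 0.591, 0.807, 0.0]
force: [-0.4, 0.1, 0.4]
grip_width: 0.753
grip_force: 0.0
```

```bash
python3 st.py; python3 - <<'E'
from rig import eyes
import cv2,numpy as np
a=eyes.capture("wrist")["img"][:,:,::-1];b=eyes.capture("scene")["img"][205:310,235:325,::-1]
b=cv2.resize(b,(360,420),interpolation=cv2.INTER_CUBIC)
cv2.imwrite("pics/end.png",np.hstack([cv2.resize(a,(440,420)),b]))
E
```

```text
9.15 [ 533.1 -180.9  256.1] 107.61 [-0.43  0.08  0.45] [ 0.036 -0.012  0.051] 0.0 0.753 q6 -0.843 tau6 -0.0
```

View pics/end.png

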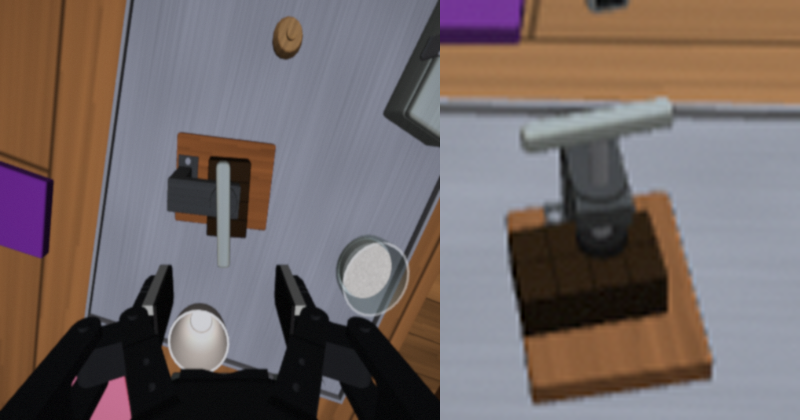

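The bar is upright in the wrist view (column 223, rows 162–265), so it did not slip in the grip. It stands about 84° from the clamp's arm, the foot rests on the brick, and the brick has not moved.

```bash
python3 -c "
from rig import job
print(job.finish_job())"
```

```text
the job is handed in; nothing more can be done
None
```

I turned the clamp's T-handle clockwise by 0.94 rad, to about 1.45 rad by my estimate from the torque and the bar's angle, so the brick should be firmly clamped and not crushed; I let go, moved the arm clear and handed the job in at about 9 s (no verdict returned).

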